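# Light the lacquer plate at a slant with the docked inspection lamp

## Robot

A 6-joint arm with a two-finger parallel gripper is mounted at the origin on the work surface; the furniture and walls round the work are solid. World frame = base frame: x ahead of the robot, y to its left, z up, the work surface at z = 0. Lengths are in m, angles in rad, forces in N, time in s.
With the tool pointing down it reaches from about 0.25 to 0.725 m from the base axis. Payload 4 kg.
Tool frame: the origin (TCP) lies midway between the tips of the shut fingers; the grasp point (between the pads) lies 19 mm behind it; z points along the fingers, y is the direction in which the jaws open and shut (so a half turn about z gives the same grasp; the last joint's range is limited). The gripper opens to 85 mm and grips with 20 to 120 N. Pads are 22 mm wide; open, the fingers measure 114 mm over their backs; the gripper's body (76 mm by 85 mm) begins 54 mm behind the grasp point. The pads swing forward as they close: fully open they stand 13 mm farther back than shut.
Start: joints at [1.132, 0.241, 0.005, 1.335, 0, 1.571], TCP at [0.212, 0.453, 0.231] pointing down, gripper open.
Joint ranges: [-2.72, 2.72], [-1.05, 1.87], [-1.09, 1.28], [-1.99, 2.15], [-1.42, 1.44], [-3.14, 3.14]. Speed limits (rad/s): [2.79, 2.79, 3.14, 3.14, 3.14, 3.14].

## Interface

Orientations are given as a unit quaternion [x, y, z, w].
In Python, from workcell import bot, eyes, job gives the robot as it stands.
- The arm moves only by the shell command python3 -m crank 'ROWS'. ROWS is a JSON object of lists of equal length, an entry for each row: "dr": the turn, a rotation vector about the tool's x, y, z in rad, a list of three; "travel": the shift along the tool's x, y, z in m, a list of three; "hand": the finger opening in m, from 0 to 0.0854. In form: {"dr": [[wx, wy, wz], ...], "travel": [[x, y, z], ...], "hand": [hand, ...]}. A call has 1 to 10 rows; each row is the pose to reach, as a shift and turn from the pose commanded when the call began, along the tool's axes at that moment; what a row does not reach only later rows make up. A row lasts 1/8 s, in which the tool goes at most 62.5 mm and 10.7 degrees, less where a joint would pass 70% of its speed; a pose out of reach is approached as far as the arm can. A call with a gripper value outside its range is refused whole. The fingers move at their own pace and stop on an object; the grip force is fixed at half the most. Time passes only in rows, so rows that repeat a pose let the fingers close. It gives the time, the measured TCP pose, the force and the opening at its end, in the units of the state.
- bot.get_obs(): the state, without advancing time (a new reading comes with each control period).
- eyes.camera(name): name is "side" or "top"; returns a dict with "color" (400x640x3 uint8, red, green, blue), "K" (3x3 intrinsics, pixels), "D" ([k1, k2, p1, p2, k3] as OpenCV has them; the pictures are not rectified), "R" (3x3) and "t" (3): a world point X has camera coordinates R X + t. Camera axes: x right, y down, z forward; pixel columns grow to the right and rows downward; lengths in m; the calibration is good to about 2 mm. A picture is of the moment at which its call begins. There is no depth.
- job.job_done(): hands the job in, once; it reports no verdict.
The state is a dict: "clock": time; "joint_pos": joint angles; "joint_vel": joint speeds; "tau": joint torques, N m; "eef_pos": TCP position; "tool_rot": TCP orientation; "ft_force": force on the tool from outside, world axes, zero at the start; "ft_torque": the same for the moment, N m; "grip_width": finger opening in m.
Only numpy, scipy, OpenCV 4.12 (cv2) and the standard library are available. Lean on these libraries where they do the work, as an engineer would, in place of code of your own. Each camera call takes 0.05 s, during which the arm holds its last target.

## Task

Press the red thumb lever of the charging dock down to unlatch the orange inspection lamp, draw the lamp straight up out of its socket, then turn it and hold it in the air so that its beam strikes the middle of the painted black plate, slanting down at about 40 degrees below the horizontal, with the lens about 24 cm from the middle of the plate. Finish while still holding the lamp there, steady and touching nothing else, for the plate to be looked over; do not touch the plate with the lamp or shift it, and leave the orange jar, the glue bottle and the magnifier where they are.

Things in the scene. Friction and masses are not known exactly. Their poses are not given: they have to be found in the camera images.
- plate: Round black lacquer plate with a bird painted on it, 250 mm across, 22 mm high at the rim, lying face up and loose on the table; origin at the centre of its underside.
- plate_mid (a point): The middle of the plate's painted face, 10 mm above the plate's underside: the point that the beam must strike.
- dock: Black charging dock, fixed, foot 116 x 96 mm. Its square tower, 44 x 44 mm and 83 mm high, has a socket 27 x 27 mm, floor 20 mm above the table. Origin on the table under the socket's centre; -x is the front, where the red thumb lever sticks out; z up. Behind the tower a block 58 mm high; at its sides two grey ears, 60 mm high, out to 38 mm from the centre, carry the latch pin.
- latch (a joint): Angle of the dock's latch: 0 = latched, its steel nose lies over the front of the lamp's collar and blocks the lamp; grows as the thumb lever is pressed down, to the stop at 0.42; from 0.25 the collar is free. Friction (about 2 N at the pad) keeps it where it is left; no spring. Pin along the dock's y, 12 mm in front of the socket's centre, 52 mm above the table.
- latch_pad (a point): Ribbed pad of the red thumb lever (26 mm wide, 64 mm long), on its upper face: with the latch shut 82 mm in front of the socket's centre and 73 mm above the table. Pressed fully down it moves about 31 mm down and 3 mm further to the front. The pad's end is 15 mm further out.
- lamp: Inspection lamp, 140 mm, 0.14 kg (varies), upright in the socket; origin at the centre of its foot end, z from foot to head. Black shank 24 x 24 to 65 mm (all in the socket, 1.5 mm play); grey collar 40 x 34 to 70 mm; orange neck 24 (x) x 26 (y) to 104 mm; orange head to 140 mm, 26 wide, x from -22 to +15. The beam leaves along lamp -x, square to its length; docked, it points to the dock's front.
- lamp_grip (a point): Grasp point of the lamp: on its long axis, 105 mm from the foot, 35 mm below the top of the head; there the flat sides facing lamp +y and -y are 26 mm apart. Its centre of mass lies about 10 mm below it. Axes as lamp.
- lamp_lens (a point): Centre of the lamp's round lens, 24 mm in front of the long axis (lamp -x) and 122 mm from the foot. Axes as lamp: the beam runs from here along -x.
- orange_jar: Orange pigment jar with a pale lid, 48 mm across, 44 mm high, loose on the table; origin at the centre of its underside.
- glue: White glue bottle with a red nozzle, 41 mm across, 123 mm high, loose on the table; origin at the centre of its underside.
- magnifier: Black ring-shaped magnifier, 45 mm across, 18 mm high, loose on the table; origin at the centre of its underside.
- teal_box: Teal book box standing upright behind the plate, fixed: an obstacle. 205 mm wide along its own y, 46 mm thick along its x, 240 mm high; origin at the centre of its underside, z up.
Things that resemble listed ones, but are neither listed nor needed, are in the scene too. Leave any blue, purple or yellow look-alike of the glue alone.

How it is judged:
By the outcome, as a careful person would: the job done as asked, in the order asked, and still so for the second after the job is handed in, while the arm keeps its last pose, push and grip.
It also fails if it takes over 51 s, if anything falls off the work surface, if the arm or the gripper's body presses on something with over 40 N, if the wrist force passes 120 N, or if a joint passes its speed limit or range.

## Working session

There is one attempt and no reset: what is moved stays moved. The work goes in short steps, Python scripts to look and compute and a shell command to move; the robot and the scene stay as the last step left them, time stands still between calls to the robot, and variables do not carry over. Pictures are saved under pics/ and viewed, and the job is handed in when it is done.

```bash
ls; mkdir -p pics; python3 - <<'E'
from workcell import bot, eyes, job
import cv2,numpy as np,pickle
o=bot.get_obs();print(o)
for n in("side","top"):
    c=eyes.camera(n);pickle.dump(c,open(f'pics/{n}0.pkl','wb'))
    cv2.imwrite(f'pics/{n}0.png',c["color"][:,:,::-1]);print(n,c["K"],c["D"],c["R"],c["t"])
E
```

```text
pics
{'clock': 0.0, 'joint_pos': array([ 1.13199775e+00,  2.41399337e-01,  3.74679290e-03,  1.33522167e+00,
       -2.33511085e-05,  1.57079451e+00]), 'joint_vel': array([ 3.52515754e-04,  7.81120133e-05,  6.70239901e-04,  1.21439979e-03,
       -1.19086731e-03, -3.88589076e-05]), 'tau': array([-1.13792685e-03, -3.72319114e+01,  2.52407116e+01,  1.70124765e-02,
        7.48994876e-05, -5.78302419e-06]), 'eef_pos': array([0.21216483, 0.45205801, 0.2304284 ]), 'tool_rot': array([ 2.17642339e-01,  9.76028039e-01, -1.01657884e-03, -2.14724313e-04]), 'ft_force': array([ 0.02150927, -0.32793866,  0.3416993 ]), 'ft_torque': array([-0.01845147, -0.00646965, -0.03855426]), 'grip_width': 0.08539902203341106}
side [[365.56921887   0.         326.8372428 ]
 [  0.         365.56921887 198.82300577]
 [  0.           0.           1.        ]] [-0.05422631  0.          0.          0.          0.        ] [[ 0.95837692 -0.28466572  0.02188864]
 [-0.07909579 -0.33838997 -0.93767589]
 [ 0.27433108  0.89691563 -0.346821  ]] [-0.51704246  0.16366875  0.91837916]
top [[458.324479     0.         322.42948129]
 [  0.         458.324479   197.43166329]
 [  0.           0.           1.        ]] [-0.05714366  0.          0.          0.          0.        ] [[ 0.0265228  -0.99964303 -0.00321894]
 [-0.99421764 -0.02604339 -0.10417789]
 [ 0.10405687  0.00596341 -0.99455347]] [-0.02239496  0.55443598  1.22931307]
```

View pics/side0.png

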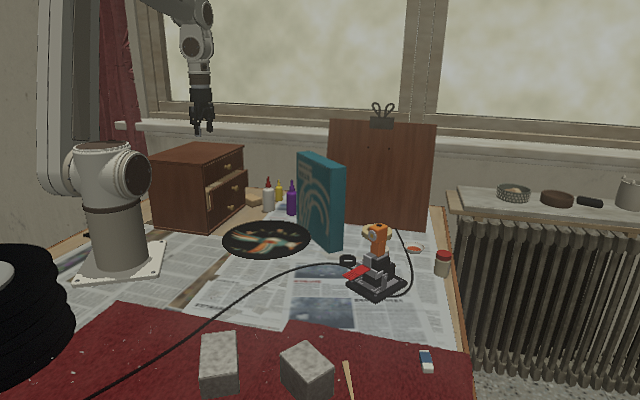

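View pics/top0.png

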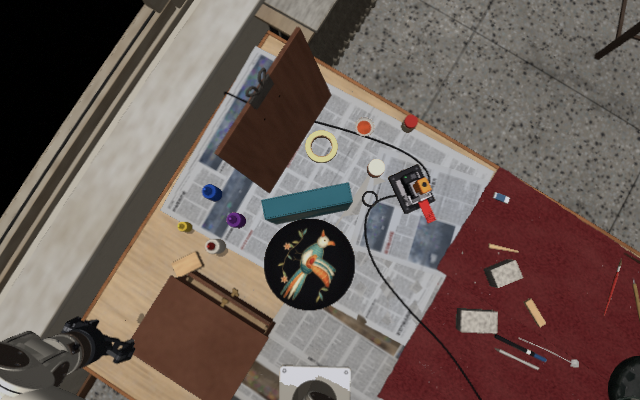

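```bash
cat > h.py <<'E'
import numpy as np,cv2,pickle
from scipy.spatial.transform import Rotation as Rn
def ld(n): return pickle.load(open(f'pics/{n}.pkl','rb'))
def ray(c,uv):
    p=cv2.undistortPoints(np.array([[uv]],float),c["K"],c["D"])[0,0]
    R,t=np.array(c["R"]),np.array(c["t"])
    return -R.T@t, R.T@np.array([p[0],p[1],1])
def onz(c,uv,z):
    o,d=ray(c,uv); return o+d*(z-o[2])/d[2]
def proj(c,X):
    return cv2.projectPoints(np.array(X,float).reshape(-1,1,3),cv2.Rodrigues(np.array(c["R"]))[0],np.array(c["t"]),c["K"],c["D"])[0][:,0]
def tri(c1,u1,c2,u2):
    o1,d1=ray(c1,u1);o2,d2=ray(c2,u2)
    A=np.array([d1,-d2]).T; s=np.linalg.lstsq(A,o2-o1,rcond=None)[0]
    a,b=o1+d1*s[0],o2+d2*s[1]; return (a+b)/2,np.linalg.norm(a-b)
def crop(c,x,y,w,h,k,f):
    cv2.imwrite(f,cv2.resize(c["color"][y:y+h,x:x+w,::-1],None,fx=k,fy=k,interpolation=cv2.INTER_CUBIC))
E
python3 - <<'E'
from h import *
s,t=ld('side0'),ld('top0')
crop(t,350,150,100,75,8,'pics/tc.png'); crop(s,330,210,100,100,6,'pics/sc.png')
im=t["color"].astype(int)
m=((im.max(2)<60)).astype(np.uint8)*255
m[:, :255]=0;m[:,360:]=0;m[:215]=0;m[312:]=0
cs=cv2.findContours(cv2.morphologyEx(m,cv2.MORPH_OPEN,np.ones((3,3))),cv2.RETR_EXTERNAL,cv2.CHAIN_APPROX_NONE)[0]
c=max(cs,key=cv2.contourArea);e=cv2.fitEllipse(cv2.convexHull(c));print(e,onz(t,e[0],.022),onz(t,e[0],.01))
E
```

```text
((306.46917724609375, 260.56304931640625), (89.49787902832031, 102.27999114990234), 143.64463806152344) [0.38152947 0.03115044 0.022     ] [0.38112535 0.03159322 0.01      ]
```

View pics/tc.png

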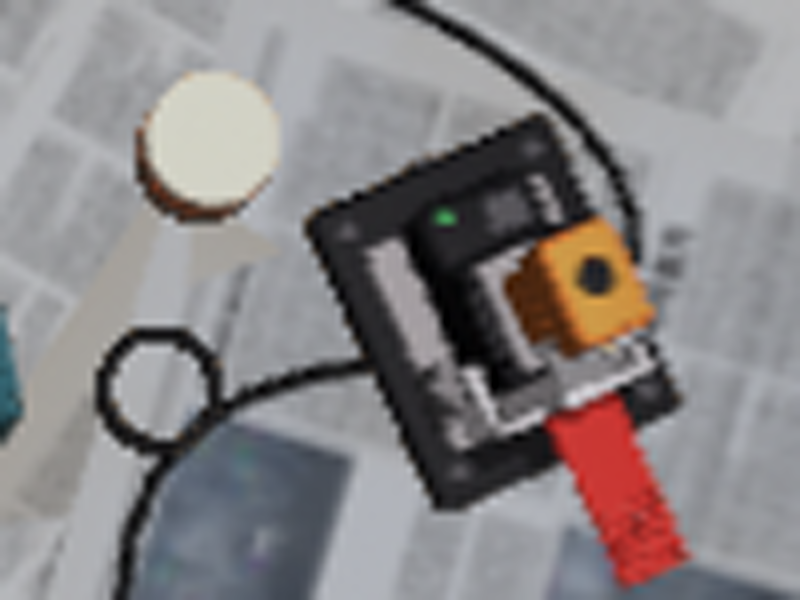

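View pics/sc.png

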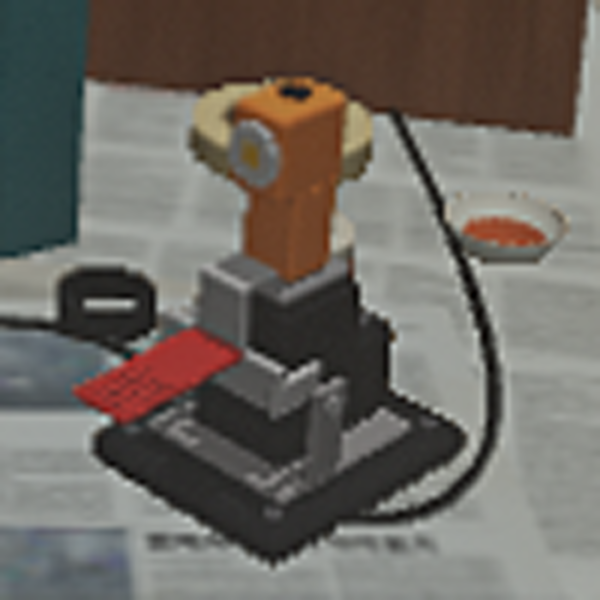

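```bash
python3 - <<'E'
from h import *
s,t=ld('side0'),ld('top0')
T=lambda a,b:(350+(a-3.5)/8,150+(b-3.5)/8)
S=lambda a,b:(330+(a-2.5)/6,210+(b-2.5)/6)
F=[onz(t,T(*p),.012) for p in[(308,218),(543,114),(685,402),(440,510)]]
F=np.array(F);print(F,[np.linalg.norm(F[i]-F[i-1]) for i in range(4)])
ax=(F[3]-F[0]+F[2]-F[1]);y1=np.arctan2(ax[1],ax[0]);print('front dir',y1)
# head top corners
im=t["color"]
hsv=cv2.cvtColor(im,cv2.COLOR_RGB2HSV)
H=np.array([onz(t,T(*p),.16) for p in[(541,245),(600,217),(655,310),(578,352)]]);print('head',H,[np.linalg.norm(H[i]-H[i-1]) for i in range(4)],H.mean(0))
# lever
m=cv2.inRange(hsv,(0,150,120),(6,255,255))|cv2.inRange(hsv,(174,150,120),(180,255,255));m[:190]=0;m[:,:410]=0;m[230:]=0
n,l,st,ce=cv2.connectedComponentsWithStats(m);print(st,ce)
P=np.argwhere(m)[:,::-1];print(cv2.minAreaRect(P.astype(np.float32)),cv2.boxPoints(cv2.minAreaRect(P.astype(np.float32))))
E_=[onz(t,T(*p),.070) for p in[(622,587),(692,556)]];print('leverend',E_,np.mean(E_,0))
B=[onz(t,T(*p),.08) for p in[(550,420),(622,395)]];print('lev near',np.mean(B,0))
print('lens',onz(s,S(255,152),.142))
for nm,c,z in(('glue0',t,0),):pass
# plate
mm=(im.max(2)<45).astype(np.uint8)
crop(t,255,175,110,145,5,'pics/pl.png')
pts=[]
for a in np.radians(np.arange(0,360,3)):
    for r in np.arange(56,35,-.25):
        x,y=310+r*np.cos(a),264+r*np.sin(a)
        v=cv2.getRectSubPix(im,(1,1),(x,y)).max()
        if v<60: pts.append(onz(t,(x,y),.022)[:2]); break
pts=np.array(pts)
for _ in range(8):
    A=np.c_[2*pts,np.ones(len(pts))];c=np.linalg.lstsq(A,(pts**2).sum(1),rcond=None)[0];r=np.sqrt(c[2]+c[0]**2+c[1]**2)
    e=np.abs(np.linalg.norm(pts-c[:2],axis=1)-r);pts=pts[e<max(2*np.median(e),.002)]
print('plate',c[:2],r,len(pts))
E
```

```text
[[ 0.61939886 -0.18970904  0.012     ]
 [ 0.65854595 -0.27203029  0.012     ]
 [ 0.55816474 -0.3221588   0.012     ]
 [ 0.51826328 -0.2367768   0.012     ]] [np.float64(0.11155169535211848), np.float64(0.09115526432524461), np.float64(0.11220184768319812), np.float64(0.09424549454735598)]
front dir -2.6921860619959066
head [[ 0.59010088 -0.24159592  0.16      ]
 [ 0.59934423 -0.25988998  0.16      ]
 [ 0.57079844 -0.27701831  0.16      ]
 [ 0.5571198  -0.25318871  0.16      ]] [np.float64(0.03495917598841218), np.float64(0.020496644198120757), np.float64(0.03329026115323593), np.float64(0.027476443020105802)] [ 0.57934084 -0.25792323  0.16      ]
[[     0      0    640    400 255801]
 [   419    199     17     24    199]] [[319.41651518 199.4912686 ]
 [426.81407035 210.72361809]]
((427.00518798828125, 210.8865966796875), (22.743755340576172, 9.036581039428711), 66.03751373291016) [[418.25775 202.3299 ]
 [426.5155  198.65979]
 [435.75262 219.4433 ]
 [427.49487 223.1134 ]]
leverend [array([ 0.48996381, -0.28727267,  0.07      ]), array([ 0.5008123 , -0.31053813,  0.07      ])] [ 0.49538806 -0.2989054   0.07      ]
lev near [ 0.54829128 -0.27290594  0.08      ]
lens [ 0.55756857 -0.26842223  0.142     ]
plate [0.37339227 0.02396863] 0.12297733306966808 72
```

View pics/pl.png

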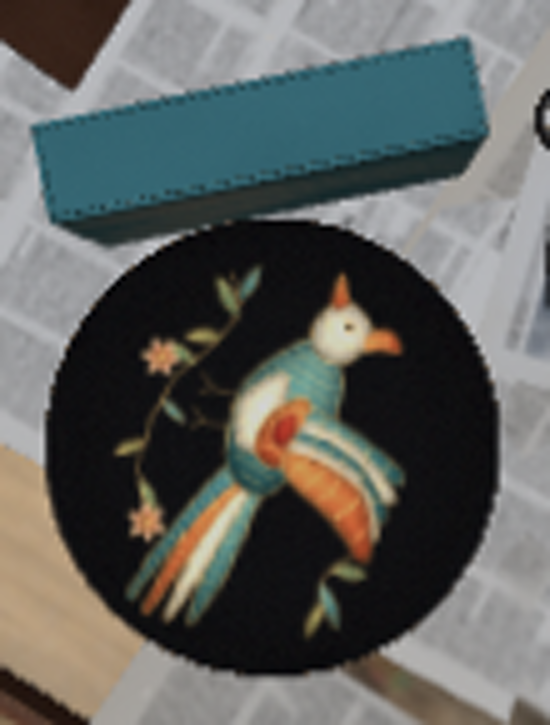

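```bash
cat >> h.py <<'E'
SOCK=np.array([.582,-.2568,0]); YAW=0.4495
DX=np.array([np.cos(YAW),np.sin(YAW),0]);DY=np.array([-np.sin(YAW),np.cos(YAW),0])
RD=np.c_[-DX,DY,[0,0,-1]]   # tool pose for grasp: tool x=dock front
PM=np.array([.3734,.0240,.010])
def aim(hdeg,el=40,dist=.24,gx=0.024,gz=0.036):
    e=np.radians(el);a=np.radians(hdeg);h=np.array([np.cos(a),np.sin(a),0]);k=np.array([0,0,1.])
    b=np.cos(e)*h-np.sin(e)*k; lz=np.sin(e)*h+np.cos(e)*k
    R=np.c_[b,np.cross(-lz,b),-lz]; lens=PM-dist*b
    return lens-gx*b-gz*lz,R,lens
def rel(o,P,R):
    R0=Rn.from_quat(o["tool_rot"]); 
    return np.round(R0.inv().apply(P-o["eef_pos"]),4),np.round((R0.inv()*Rn.from_matrix(R)).as_rotvec(),4)
E
python3 - <<'E'
from h import *
from workcell import bot
t=ld('top0');s=ld('side0')
print('box',[onz(t,(255+a/5,175+b/5),.24)[:2].round(3) for a,b in[(33,127),(468,38),(488,133),(52,220)]])
# cabinet top corners via two views
print('cab', tri(s,(149,157),t,(193,259)), tri(s,(243,151),t,(272,328)), tri(s,(186,168),t,(225,398)))
print('magn',onz(t,(370,198),.018),'jar',onz(t,(376,167),.044))
o=bot.get_obs()
for nm,P in(('up',o['eef_pos']+[0,0,.17]),('over lever',SOCK-.085*DX+[0,0,.40])):
    print(nm,P,rel(o,P,RD))
print(aim(105),aim(120)[2])
E
```

```text
box [array([0.522, 0.13 ]), array([ 0.568, -0.068]), array([ 0.525, -0.078]), array([0.48 , 0.119])]
cab (array([0.22003894, 0.25554307, 0.22162397]), np.float64(0.33373598407369887)) (array([0.2815224 , 0.08811233, 0.2636194 ]), np.float64(0.07907258264804597)) (array([0.11544461, 0.199757  , 0.20080778]), np.float64(0.09005162963634712))
magn [ 0.55784439 -0.13946194  0.018     ] jar [ 0.64068597 -0.1520074   0.044     ]
up [0.21217477 0.45211691 0.40049793] (array([ 0.    , -0.0003, -0.17  ]), array([-0.0018, -0.0009, -0.8883]))
over lever [ 0.50544352 -0.2937338   0.4       ] (array([-0.5824, -0.5509, -0.1685]), array([-0.0018, -0.0009, -0.8883]))
(array([ 0.43173162, -0.19369658,  0.15211833]), array([[-0.19826689,  0.96592583,  0.16636568],
       [ 0.73994211,  0.25881905, -0.62088515],
       [-0.64278761,  0.        , -0.76604444]]), array([ 0.42098405, -0.15358611,  0.16426903])) [ 0.46532533 -0.13521935  0.16426903]
```

```bash
python3 -m crank '{"dr":[[0,0,0],[0,0,0],[0,0,0],[0,0,-0.06],[0,0,-0.13],[0,0,-0.19],[0,0,-0.25],[0,0,-0.32],[0,0,-0.38],[0,0,-0.44]],"travel":[[0,0,-0.055],[0,0,-0.11],[0,0,-0.17],[-0.04,-0.04,-0.17],[-0.08,-0.08,-0.17],[-0.12,-0.12,-0.17],[-0.165,-0.155,-0.17],[-0.21,-0.195,-0.17],[-0.25,-0.235,-0.17],[-0.29,-0.275,-0.17]],"hand":[0.085,0.085,0.085,0.05,0,0,0,0,0,0]}'
python3 - <<'E'
from h import *
from workcell import bot
o=bot.get_obs();print(o['joint_pos'])
P=SOCK-.085*DX+[0,0,.40];print(rel(o,P,RD))
P[2]=.085;print(rel(o,P,RD))
E
```

```text
clock: 1.35
eef_pos: [0.3583, 0.0787, 0.4011]
tool_rot: [-0.002, 1.0, 0.0, -0.0]
ft_force: [0.9, 0.7, 0.5]
grip_width: -0.0001
[ 2.16121188e-01 -3.62747879e-02  1.28978795e-01  1.73622570e+00
  7.92363558e-05  2.12779793e-01]
(array([-0.1459, -0.3729,  0.001 ]), array([ 1.000e-04, -2.000e-04, -4.462e-01]))
(array([-0.146 , -0.3729,  0.316 ]), array([ 1.000e-04, -2.000e-04, -4.462e-01]))
```

```bash
python3 -m crank '{"dr":[[0,0,-0.06],[0,0,-0.12],[0,0,-0.19],[0,0,-0.25],[0,0,-0.31],[0,0,-0.38],[0,0,-0.446],[0,0,-0.446],[0,0,-0.446],[0,0,-0.446]],"travel":[[-0.02,-0.053,0],[-0.04,-0.106,0],[-0.06,-0.16,0],[-0.083,-0.213,0],[-0.104,-0.266,0],[-0.125,-0.32,0],[-0.146,-0.373,0],[-0.146,-0.373,0.06],[-0.146,-0.373,0.12],[-0.146,-0.373,0.18]],"hand":[0,0,0,0,0,0,0,0,0,0]}'
python3 - <<'E'
from h import *
from workcell import bot,eyes
for n in("side","top"):
    c=eyes.camera(n);pickle.dump(c,open(f'pics/{n}1.pkl','wb'))
s,t=ld('side1'),ld('top1')
crop(s,300,150,130,150,4,'pics/s1.png');crop(t,350,140,120,100,6,'pics/t1.png')
o=bot.get_obs();print(o['joint_pos'])
P=SOCK-.085*DX+[0,0,.08];print(o['eef_pos'],rel(o,P,RD))
E
```

```text
clock: 2.6
eef_pos: [0.5042, -0.2925, 0.2186]
tool_rot: [-0.221, 0.975, 0.0, -0.0]
ft_force: [1.4, 0.1, -0.2]
grip_width: -0.0
[-5.25350896e-01  4.18217486e-01  2.03086752e-01  1.37866347e+00
 -2.56086613e-05 -9.72356634e-01]
[ 0.49755756 -0.28843752  0.21095312] (array([-0.0065, -0.0107,  0.1307]), array([ 0.019 , -0.013 , -0.0025]))
```

View pics/s1.png

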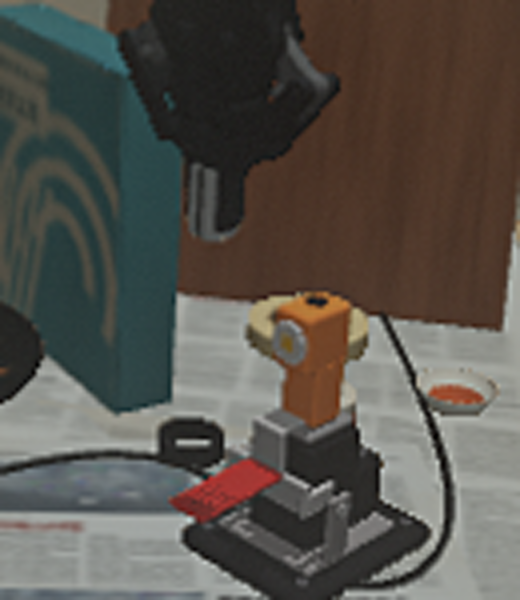

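View pics/t1.png

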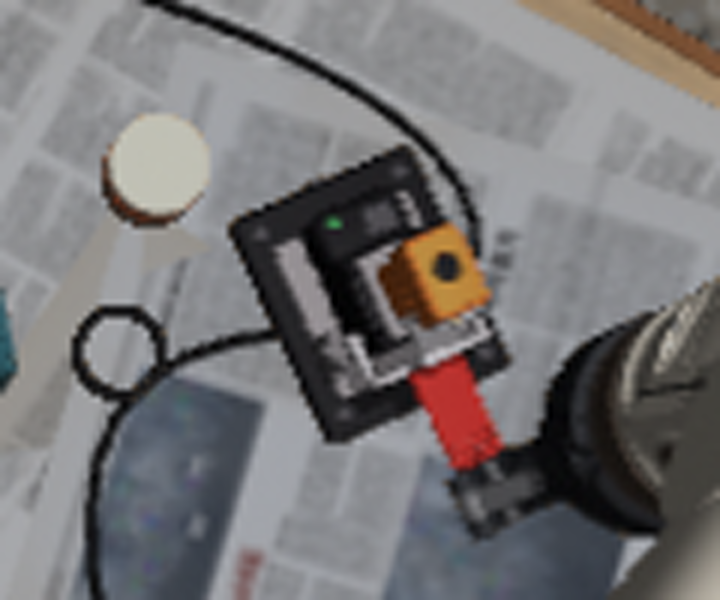

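```bash
python3 -m crank '{"dr":[[0,0,0],[0,0,0]],"travel":[[0,0,0],[0,0,0]],"hand":[0,0]}'
python3 - <<'E'
from h import *
from workcell import bot
o=bot.get_obs();print(o['ft_force'],o['joint_vel'].round(3))
P=SOCK-.085*DX+[0,0,.08];print(o['eef_pos'],rel(o,P,RD))
E
```

```text
clock: 2.95
eef_pos: [0.5073, -0.2939, 0.2259]
tool_rot: [-0.222, 0.975, -0.003, 0.003]
ft_force: [0.2, 0.3, 0.6]
grip_width: 0.0003
[0.16543213 0.28498887 0.60430703] [-0.001 -0.005 -0.007 -0.006 -0.001 -0.001]
[ 0.50734507 -0.29388363  0.22594463] (array([0.0024, 0.002 , 0.1459]), array([-0.0074,  0.005 , -0.0021]))
```

```bash
python3 -m crank '{"dr":[[0,0,0],[0,0,0],[0,0,0],[0,0,0],[0,0,0],[0,0,0]],"travel":[[0,0,0.03],[0,0,0.06],[0,0,0.09],[0,0,0.11],[0,0,0.11],[0,0,0.11]],"hand":[0,0,0,0,0,0]}'
python3 - <<'E'
from h import *
from workcell import bot,eyes
o=bot.get_obs();print(o['ft_force'],o['joint_vel'].round(3))
P=SOCK-.085*DX+[0,0,.08];print(o['eef_pos'],rel(o,P,RD))
c=eyes.camera('side');crop(c,300,150,130,150,4,'pics/s2.png')
o=bot.get_obs();print(o['eef_pos'],rel(o,P,RD))
E
```

```text
clock: 3.7
eef_pos: [0.5066, -0.2935, 0.1142]
tool_rot: [-0.222, 0.975, -0.002, 0.002]
ft_force: [-0.5, 0.8, 0.8]
grip_width: 0.0002
[-0.52761824  0.77803708  0.80170791] [-0.002 -0.003 -0.007 -0.005  0.001 -0.001]
[ 0.50661005 -0.29348576  0.11417439] (array([0.0013, 0.0004, 0.0342]), array([-0.0044,  0.003 , -0.0022]))
[ 0.50645133 -0.29341577  0.11402256] (array([0.0011, 0.0003, 0.034 ]), array([-0.0042,  0.0028, -0.0023]))
```

View pics/s2.png

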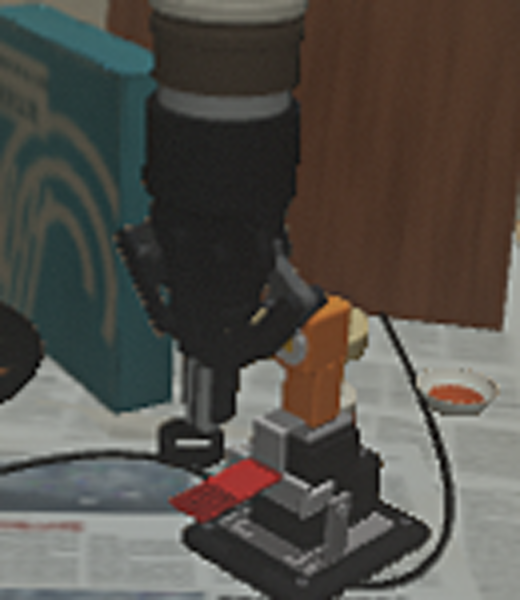

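```bash
python3 -m crank '{"dr":[[0,0,0],[0,0,0],[0,0,0],[0,0,0],[0,0,0],[0,0,0]],"travel":[[0,0,0.015],[0,0,0.03],[0,0,0.04],[0,0,0.05],[0,0,0.058],[0,0,0.058]],"hand":[0,0,0,0,0,0]}'
python3 -m crank '{"dr":[[0,0,0],[0,0,0],[0,0,0]],"travel":[[0,0,0.006],[0,0,0.011],[0,0,0.011]],"hand":[0,0,0]}'
python3 - <<'E'
from h import *
from workcell import bot,eyes
c=eyes.camera('side');crop(c,300,150,130,150,4,'pics/s3.png')
o=bot.get_obs();print(o['eef_pos'],o['ft_force'])
E
```

```text
clock: 4.5
eef_pos: [0.5044, -0.292, 0.0525]
tool_rot: [-0.222, 0.975, 0.001, -0.0]
ft_force: [0.4, -0.3, 0.2]
grip_width: 0.0001
clock: 4.88
eef_pos: [0.5058, -0.2926, 0.0456]
tool_rot: [-0.222, 0.975, -0.001, 0.002]
ft_force: [-4.5, 2.4, 16.1]
grip_width: -0.0003
[ 0.50580147 -0.29260349  0.04564212] [-4.09027046  2.92721024 16.47671542]
```

View pics/s3.png

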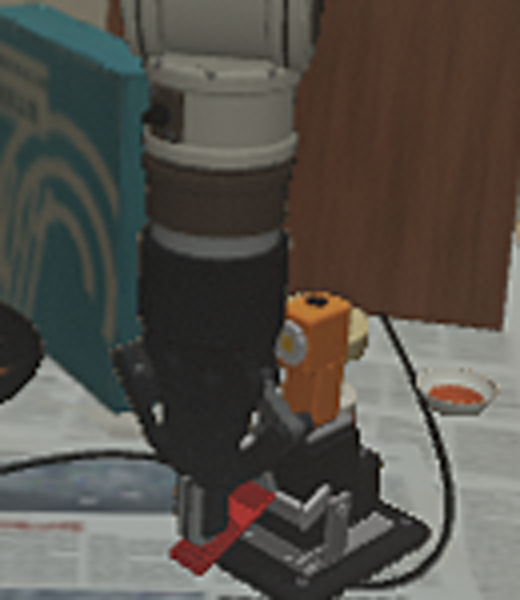

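```bash
python3 -m crank '{"dr":[[0,0,0],[0,0,0],[0,0,0],[0,0,0],[0,0,0],[0,0,0],[0,0,0]],"travel":[[0,0,-0.03],[0,0,-0.08],[0,0,-0.13],[0,0,-0.18],[0,0,-0.22],[0,0,-0.24],[0,0,-0.24]],"hand":[0,0,0,0.03,0.085,0.085,0.085]}'
python3 - <<'E'
from h import *
from workcell import bot,eyes
for n in("side","top"):
    c=eyes.camera(n);pickle.dump(c,open(f'pics/{n}4.pkl','wb'))
s,t=ld('side4'),ld('top4')
crop(s,330,200,100,100,6,'pics/s4.png');crop(t,370,150,90,80,7,'pics/t4.png')
o=bot.get_obs();print(o['eef_pos'])
P=SOCK+[0,0,.28];print(rel(o,P,RD))
E
```

```text
clock: 5.8
eef_pos: [0.5058, -0.2928, 0.2843]
tool_rot: [-0.222, 0.975, -0.002, 0.002]
ft_force: [0.3, 0.0, 0.3]
grip_width: 0.0723
[ 0.50446576 -0.29217471  0.28128276]
(array([-0.0852, -0.0016,  0.0012]), array([ 0.0008, -0.0004, -0.0022]))
```

View pics/s4.png

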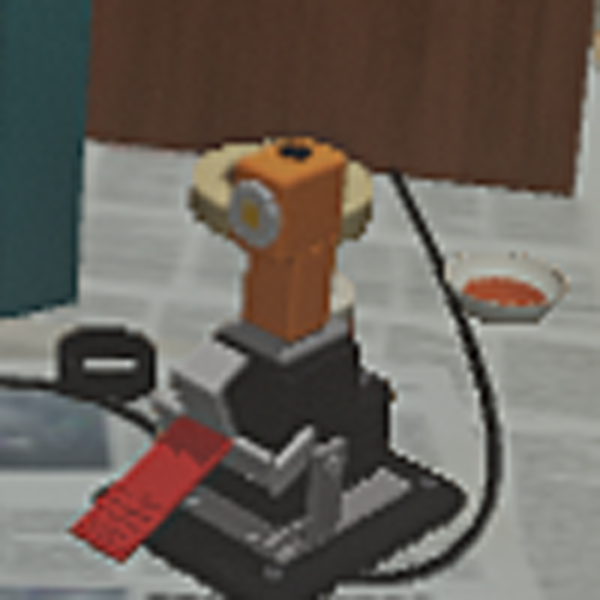

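View pics/t4.png

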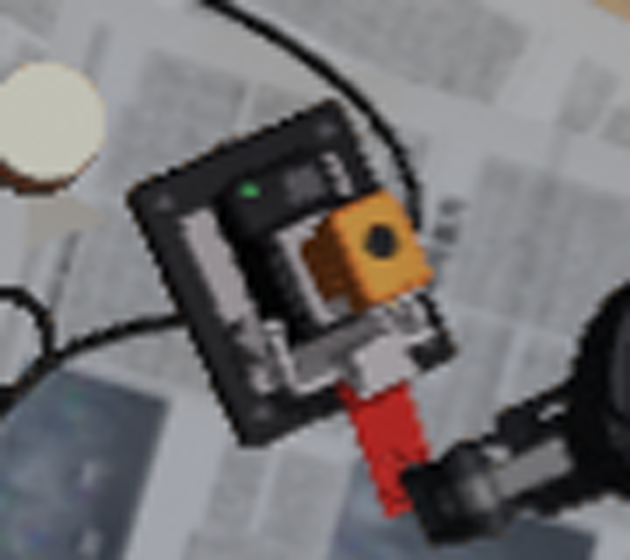

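```bash
python3 -m crank '{"dr":[[0,0,0],[0,0,0],[0,0,0],[0,0,0],[0,0,0],[0,0,0],[0,0,0],[0,0,0]],"travel":[[-0.03,0,0],[-0.06,-0.001,0],[-0.0855,-0.001,0],[-0.0855,-0.001,0.03],[-0.0855,-0.001,0.06],[-0.0855,-0.001,0.08],[-0.0855,-0.001,0.08],[-0.0855,-0.001,0.08]],"hand":[0.085,0.085,0.085,0.085,0.085,0.085,0.085,0.085]}'
python3 - <<'E'
from h import *
from workcell import bot,eyes
for n in("side","top"):
    c=eyes.camera(n);pickle.dump(c,open(f'pics/{n}5.pkl','wb'))
s,t=ld('side5'),ld('top5')
crop(s,300,150,130,150,4,'pics/s5.png');crop(t,370,150,90,80,7,'pics/t5.png')
o=bot.get_obs();print(o['eef_pos'],o['grip_width'])
P=SOCK+[0,0,.104];print(rel(o,P,RD))
E
```

```text
clock: 6.9
eef_pos: [0.5821, -0.2563, 0.2022]
tool_rot: [-0.222, 0.975, 0.0, -0.0]
ft_force: [-0.2, 0.4, 0.1]
grip_width: 0.0852
[ 0.58265136 -0.25653565  0.20333187] 0.08526473662732695
(array([0.0008, 0.0002, 0.0993]), array([-0.0014,  0.0012, -0.0023]))
```

View pics/s5.png

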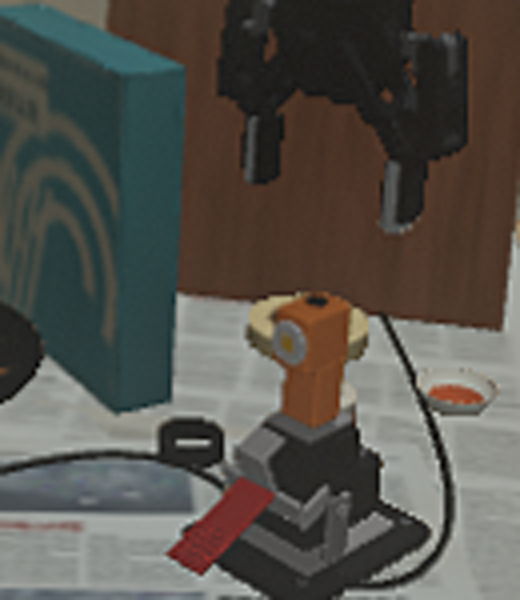

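View pics/t5.png

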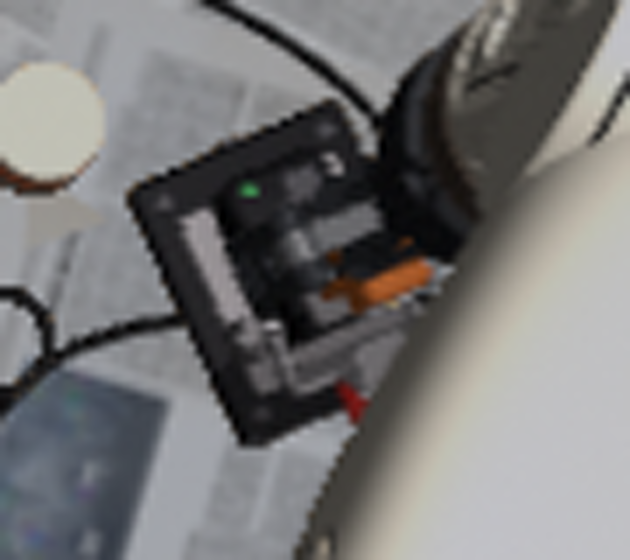

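```bash
python3 -m crank '{"dr":[[0,0,0],[0,0,0],[0,0,0],[0,0,0],[0,0,0],[0,0,0]],"travel":[[0,0,0.025],[0,0,0.05],[0,0,0.075],[0,0,0.09],[0,0,0.098],[0,0,0.098]],"hand":[0.085,0.085,0.085,0.085,0.085,0.085]}'
python3 - <<'E'
from h import *
from workcell import bot,eyes
c=eyes.camera('side');crop(c,320,180,110,110,5,'pics/s6.png')
o=bot.get_obs();print(o['eef_pos'],o['ft_force'],rel(o,SOCK+[0,0,.104],RD))
E
```

```text
clock: 7.75
eef_pos: [0.5822, -0.2564, 0.1044]
tool_rot: [-0.222, 0.975, -0.0, 0.0]
ft_force: [-1.2, -0.8, 0.7]
grip_width: 0.0851
[ 0.58255109 -0.25648736  0.10502419] [ 0.75397834 -0.09950524 -0.17755057] (array([ 0.0006, -0.    ,  0.001 ]), array([-0.0009,  0.0008, -0.0023]))
```

View pics/s6.png

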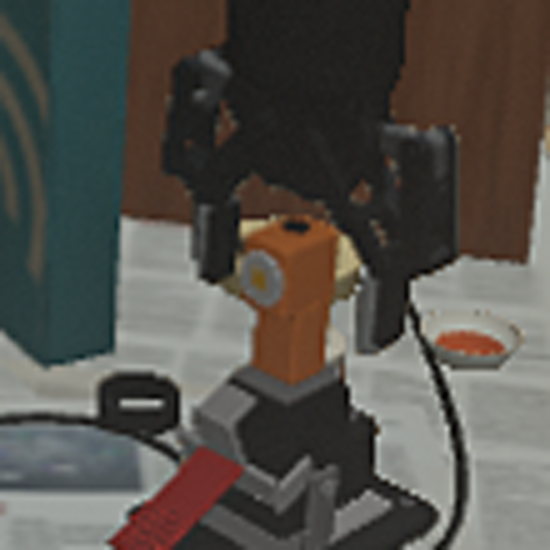

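```bash
python3 -m crank '{"dr":[[0,0,0],[0,0,0],[0,0,0],[0,0,0],[0,0,0],[0,0,0],[0,0,0],[0,0,0]],"travel":[[0,0,0],[0,0,0],[0,0,0],[0,0,0],[0,0,0],[0,0,0],[0,0,0],[0,0,0]],"hand":[0.06,0.04,0.03,0.02,0.01,0,0,0]}'
python3 - <<'E'
from h import *
from workcell import bot,eyes
c=eyes.camera('side');crop(c,320,180,110,110,5,'pics/s7.png')
o=bot.get_obs();print(o['eef_pos'],o['ft_force'],o['grip_width'],rel(o,SOCK+[0,0,.104],RD))
E
```

```text
clock: 8.8
eef_pos: [0.5825, -0.2565, 0.1047]
tool_rot: [-0.222, 0.975, -0.0, 0.0]
ft_force: [-0.1, -0.8, 2.9]
grip_width: 0.0254
[ 0.58246201 -0.25652208  0.10473875] [ 1.24862978 -1.13020462  2.53514045] 0.02548418546770284 (array([ 0.0005, -0.0001,  0.0007]), array([-0.001 ,  0.0006, -0.0024]))
```

View pics/s7.png

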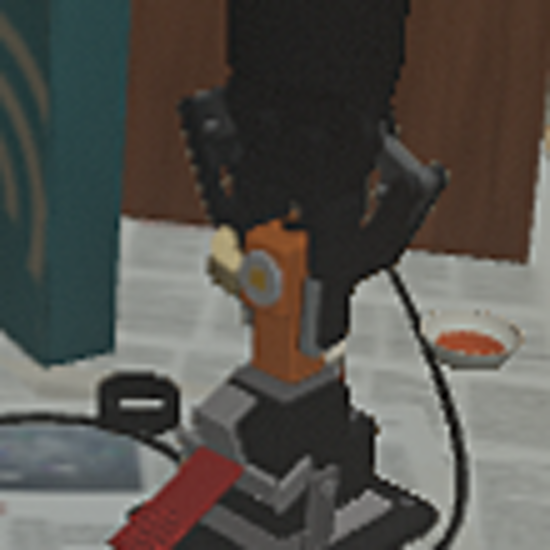

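```bash
python3 -m crank '{"dr":[[0,0,0],[0,0,0],[0,0,0],[0,0,0],[0,0,0],[0,0,0],[0,0,0],[0,0,0]],"travel":[[0,0,-0.008],[0,0,-0.02],[0,0,-0.035],[0,0,-0.055],[0,0,-0.075],[0,0,-0.095],[0,0,-0.115],[0,0,-0.13]],"hand":[0,0,0,0,0,0,0,0]}'
python3 - <<'E'
from h import *
from workcell import bot,eyes
c=eyes.camera('side');crop(c,320,130,110,150,4,'pics/s8.png')
o=bot.get_obs();print(o['eef_pos'],o['ft_force'],o['grip_width'],o['joint_pos'])
for hd in(105,120):
    P,R,l=aim(hd);print(hd,P,rel(o,P,R))
E
```

```text
clock: 9.85
eef_pos: [0.5822, -0.256, 0.2363]
tool_rot: [-0.222, 0.975, -0.0, 0.001]
ft_force: [0.5, -0.0, -0.9]
grip_width: 0.0253
[ 0.58297068 -0.25637909  0.23834854] [ 1.10718727 -0.37259459  0.71398432] 0.025586277599673145 [-4.14519965e-01  5.18336429e-01  4.31544037e-01  1.47946833e+00
  4.13517541e-04 -8.61940884e-01]
105 [ 0.43173162 -0.19369658  0.15211833] (array([0.1095, 0.1222, 0.0855]), array([ 0.6105, -0.5012,  1.6758]))
120 [ 0.48608804 -0.17118142  0.15211833] (array([0.0508, 0.119 , 0.0857]), array([ 0.5197, -0.5562,  1.4282]))
```

View pics/s8.png

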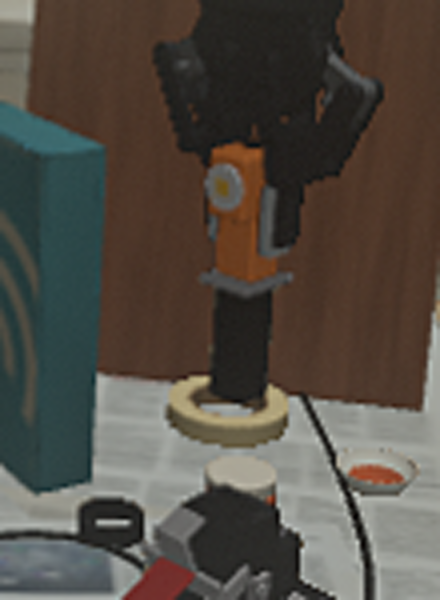

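```bash
python3 -m crank '{"dr":[[0.04,-0.035,0.12],[0.085,-0.07,0.24],[0.13,-0.105,0.36],[0.17,-0.14,0.48],[0.215,-0.18,0.6],[0.26,-0.215,0.72],[0.305,-0.25,0.84],[0.35,-0.285,0.96],[0.39,-0.32,1.08],[0.435,-0.36,1.2]],"travel":[[0.008,0.009,0],[0.016,0.018,0],[0.024,0.026,0],[0.032,0.035,0],[0.04,0.044,0],[0.047,0.052,0],[0.055,0.061,0],[0.063,0.07,0],[0.07,0.079,0],[0.078,0.087,0]],"hand":[0,0,0,0,0,0,0,0,0,0]}'
python3 - <<'E'
from h import *
from workcell import bot,eyes
o=bot.get_obs();print(o['eef_pos'],o['ft_force'],o['grip_width'],o['joint_pos'])
P,R,l=aim(105);print(rel(o,P,R));print(rel(o,P+[0,0,.08],R))
E
```

```text
clock: 11.15
eef_pos: [0.4732, -0.2111, 0.2342]
tool_rot: [0.37, 0.891, -0.16, 0.208]
ft_force: [0.8, 0.2, -1.0]
grip_width: 0.0253
[ 0.47319333 -0.21109286  0.23418433] [ 0.83238448  0.24102953 -1.00293123] 0.025349900010808467 [-0.19389106  0.00690608 -0.38878321  0.80728152 -0.39205292  0.5194507 ]
(array([ 0.077 , -0.0076,  0.0527]), array([ 0.1719, -0.1463,  0.4734]))
(array([ 0.0378, -0.0181, -0.0163]), array([ 0.1719, -0.1463,  0.4734]))
```

```bash
python3 -m crank '{"dr":[[0.04,-0.035,0.12],[0.085,-0.07,0.24],[0.13,-0.11,0.36],[0.172,-0.146,0.473],[0.172,-0.146,0.473],[0.172,-0.146,0.473]],"travel":[[0.01,-0.005,-0.004],[0.02,-0.01,-0.008],[0.03,-0.015,-0.012],[0.038,-0.018,-0.016],[0.038,-0.018,-0.016],[0.038,-0.018,-0.016]],"hand":[0,0,0,0,0,0]}'
python3 - <<'E'
from h import *
from workcell import bot,eyes
for n in("side","top"):
    c=eyes.camera(n);pickle.dump(c,open(f'pics/{n}9.pkl','wb'));cv2.imwrite(f'pics/{n}9.png',c["color"][:,:,::-1])
o=bot.get_obs();print(o['eef_pos'],o['ft_force'],o['grip_width'],o['joint_pos'])
P,R,l=aim(105);print(rel(o,P,R))
E
```

```text
clock: 11.9
eef_pos: [0.433, -0.1942, 0.2321]
tool_rot: [0.57, 0.747, -0.208, 0.271]
ft_force: [0.4, -0.0, -2.3]
grip_width: 0.0255
[ 0.4328287  -0.19461683  0.23223885] [-1.42199595  0.21769238 -1.53740801] 0.0254939301710869 [-0.01693076  0.01316369 -0.45738128  0.87179739 -0.66493182  1.20841311]
(array([ 0.0524, -0.0007,  0.0607]), array([ 0.0016, -0.0007,  0.0039]))
```

View pics/side9.png

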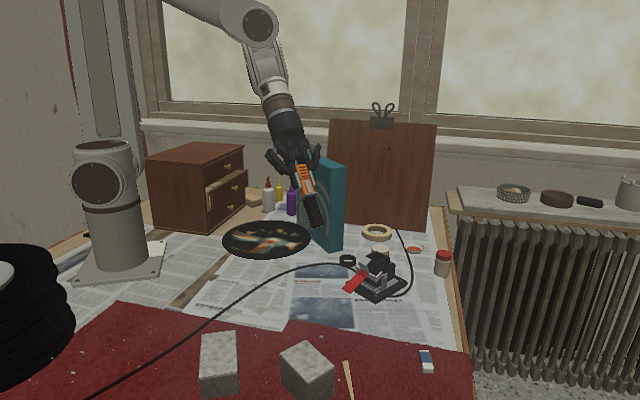

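View pics/top9.png

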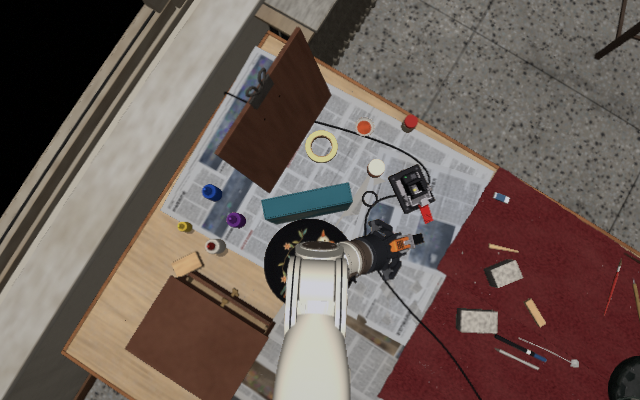

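```bash
python3 -m crank '{"dr":[[0.001,0,0.002],[0.001,0,0.004],[0.001,0,0.004],[0.001,0,0.004],[0.001,0,0.004],[0.001,0,0.004]],"travel":[[0.012,0,0.015],[0.026,0,0.03],[0.04,0,0.045],[0.05,-0.001,0.058],[0.0525,-0.001,0.061],[0.0525,-0.001,0.061]],"hand":[0,0,0,0,0,0]}'
python3 -m crank '{"dr":[[0,0,0],[0,0,0],[0,0,0],[0,0,0]],"travel":[[0,0,0],[0,0,0],[0,0,0],[0,0,0]],"hand":[0,0,0,0]}'
python3 - <<'E'
from h import *
from workcell import bot,eyes
for n in("side","top"):
    c=eyes.camera(n);pickle.dump(c,open(f'pics/{n}10.pkl','wb'));cv2.imwrite(f'pics/{n}10.png',c["color"][:,:,::-1])
s,t=ld('side10'),ld('top10')
crop(s,230,110,130,130,4,'pics/s10.png');crop(t,360,210,90,75,8,'pics/t10.png')
o=bot.get_obs();print(o['eef_pos'],o['ft_force'],o['grip_width'],o['joint_pos'])
P,R,l=aim(105);print(rel(o,P,R))
R=Rn.from_quat(o['tool_rot']).as_matrix();lz=-R[:,2];b=R[:,0];ly=R[:,1]
g=o['eef_pos']+.019*lz; foot=g-.105*lz
print('foot',foot,'foot corners side',proj(s,[foot+i*.012*b+j*.012*ly for i,j in((1,1),(1,-1),(-1,-1),(-1,1))]).round(1),'top',proj(t,[foot+i*.012*b+j*.012*ly for i,j in((1,1),(1,-1),(-1,-1),(-1,1))]).round(1))
col=[foot+.07*lz+i*.02*b+j*.017*ly for i,j in((1,1),(1,-1),(-1,-1),(-1,1))]
print('collar corners',proj(s,col).round(1),proj(t,col).round(1))
print('elev',np.degrees(np.arcsin(-b[2])), 'hit', (lambda L:L+b*(.01-L[2])/b[2])(g+.017*lz+.024*b))
E
```

```text
clock: 12.75
eef_pos: [0.4314, -0.1939, 0.1518]
tool_rot: [0.572, 0.745, -0.208, 0.271]
ft_force: [-0.7, -1.2, -1.7]
grip_width: 0.0253
clock: 13.25
eef_pos: [0.4314, -0.1936, 0.1516]
tool_rot: [0.572, 0.746, -0.208, 0.271]
ft_force: [-0.0, 0.2, -1.7]
grip_width: 0.025
[ 0.43130795 -0.19355439  0.15150555] [ 0.01762959  0.38531714 -0.20468176] 0.02537382684011821 [-0.01374342  0.11233005 -0.59397557  0.64008159 -0.66638756  1.21720769]
(array([-0.0006,  0.0004, -0.0003]), array([ 0.0001, -0.0005,  0.    ]))
foot [ 0.44561924 -0.24691705  0.08559945] foot corners side [[321.1 259.6]
 [311.7 262.3]
 [316.  259.8]
 [325.6 257.1]] top [[408.  235.7]
 [410.3 244.6]
 [418.3 242.9]
 [416.  233.9]]
collar corners [[311.9 230.5]
 [298.6 233.7]
 [305.2 228.3]
 [318.9 225.1]] [[391.4 238.1]
 [394.8 251.4]
 [408.5 248.5]
 [405.  235. ]]
elev 39.97275783045598 hit [0.37310028 0.02362091 0.01      ]
```

View pics/s10.png

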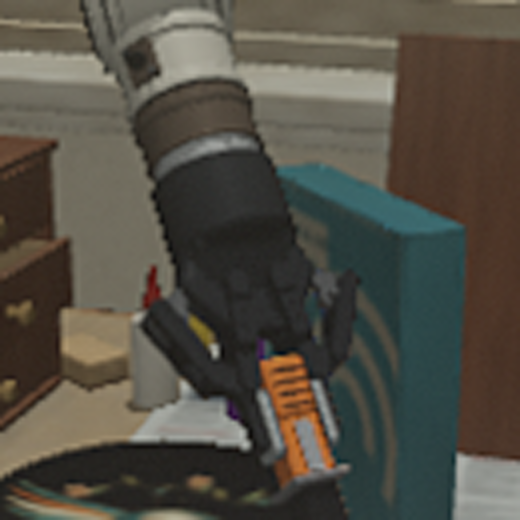

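View pics/t10.png

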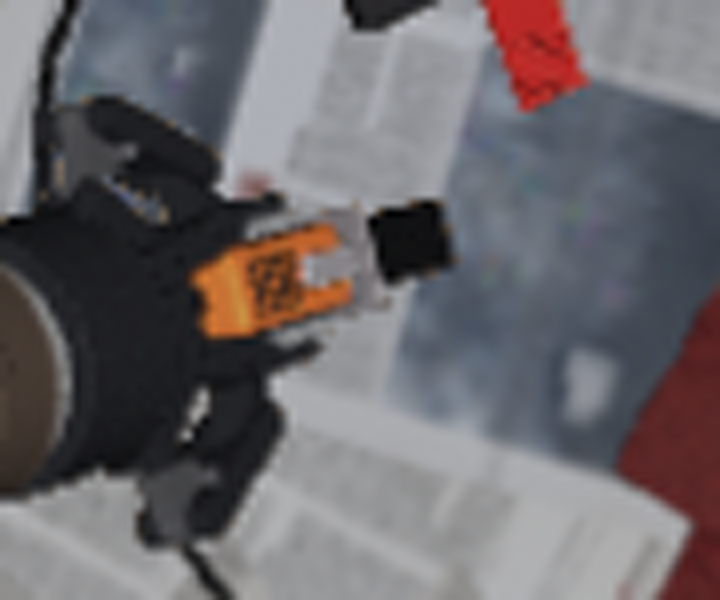

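```bash
python3 -m crank '{"dr":[[0,0,0],[0,0,0],[0,0,0],[0,0,0]],"travel":[[-0.0005,0,0.001],[-0.0005,0,0.001],[-0.0005,0,0.001],[-0.0005,0,0.001]],"hand":[0,0,0,0]}'
python3 - <<'E'
from h import *
from workcell import bot
t,s=ld('top0'),ld('side0')
print(onz(t,(255+271.5/5,175+447/5),.022))
# side ellipse: extremes via projection of the estimated rim, compare
a=np.linspace(0,2*np.pi,73)
q=proj(s,np.c_[PM[0]+.125*np.cos(a),PM[1]+.125*np.sin(a),0*a+.022]);print('side pred extents',q.min(0),q.max(0))
c=s["color"].copy()
for u,v in q: cv2.circle(c,(int(round(u)),int(round(v))),0,(255,0,255),-1)
cc=dict(color=c);crop(cc,210,205,115,65,6,'pics/ps.png')
o=bot.get_obs();print(o['clock'],o['eef_pos'],o['joint_vel'].round(4),o['grip_width'])
R=Rn.from_quat(o['tool_rot']).as_matrix();lz=-R[:,2];b=R[:,0]
L=o['eef_pos']+.0373*lz+.024*b
print('elev',np.degrees(np.arcsin(-b[2])),'hit',L+b*(.01-L[2])/b[2],np.linalg.norm(L-PM))
E
```

```text
clock: 13.85
eef_pos: [0.4315, -0.1946, 0.151]
tool_rot: [0.572, 0.746, -0.208, 0.271]
ft_force: [-0.0, 0.6, -1.3]
grip_width: 0.0256
[0.37136603 0.02313746 0.022     ]
side pred extents [223.10728804 218.46354667] [312.55549563 257.92356677]
13.85 [ 0.43153294 -0.1945961   0.15099086] [ 0.0015 -0.0027  0.0012  0.0004  0.     -0.0019] 0.025636425844690836
elev 39.970976954776084 hit [0.37297559 0.02395807 0.01      ] 0.2399207509079943
```

View pics/ps.png

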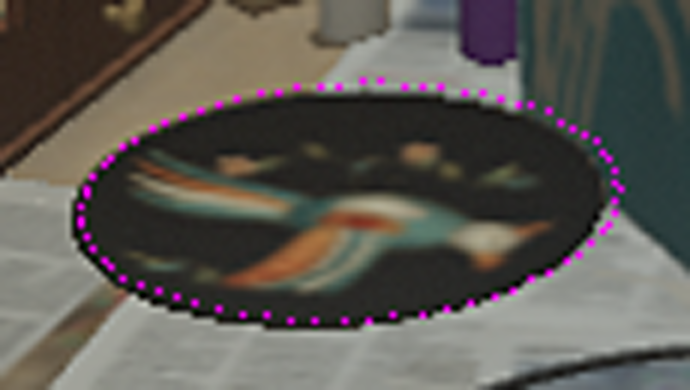

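```bash
python3 - <<'E'
from h import *
from scipy.optimize import least_squares
def edge(c,u0,ctr,rad):
    g=c["color"].max(2).astype(np.float32);out=[]
    for p in rad:
        d=(p-ctr);n=np.linalg.norm(d);d/=n
        rr=np.arange(n-8,n+8,.2)
        v=cv2.remap(g,(ctr[0]+rr*d[0]).astype(np.float32)[None],(ctr[1]+rr*d[1]).astype(np.float32)[None],cv2.INTER_LINEAR)[0]
        dv=v[8:]-v[:-8]; i=np.argmax(dv)
        out.append(ctr+rr[i+4]*d if dv[i]>35 else [np.nan]*2)
    return np.array(out)
a=np.radians(np.arange(0,360,4))
res={}
for n in('top0','side0'):
    c=ld(n)
    q=proj(c,np.c_[PM[0]+.124*np.cos(a),PM[1]+.124*np.sin(a),0*a+.022]);ctr=proj(c,[[*PM[:2],.022]])[0]
    e=edge(c,0,ctr,q);ok=~np.isnan(e[:,0])
    X=np.array([onz(c,p,.022)[:2] for p in e[ok]])
    f=least_squares(lambda k:np.linalg.norm(X-k[:2],axis=1)-k[2],[PM[0],PM[1],.124],loss='soft_l1',f_scale=.001)
    f2=least_squares(lambda k:np.linalg.norm(X-k[:2],axis=1)-.125,PM[:2],loss='soft_l1',f_scale=.001)
    print(n,ok.sum(),f.x,f2.x,np.median(np.abs(f.fun)))
# cross-check of the side camera with socket/lens and of magnifier etc.
E
```

```text
top0 90 [0.37318582 0.0240551  0.12414244] [0.37335785 0.02407339] 0.0003552145491816927
side0 77 [0.36636178 0.01729001 0.12355559] [0.3670319  0.01770146] 0.0008471230862006213
```

```bash
python3 -m crank '{"dr":[[0,0,0],[0,0,0],[0,0,0],[0,0,0]],"travel":[[0,0,0],[0,0,0],[0,0,0],[0,0,0]],"hand":[0,0,0,0]}'
python3 - <<'E'
from h import *
from workcell import bot,eyes
c=eyes.camera("top");d=cv2.absdiff(c["color"],ld('top0')["color"]).max(2)
for n,(x,y,r) in dict(glue=(213,245,10),jar=(376,168,10),magn=(370,198,10),plateleft=(285,250,14)).items(): print(n,d[y-r:y+r,x-r:x+r].mean())
o=bot.get_obs();print(o['clock'],o['eef_pos'],np.abs(o['joint_vel']).max(),o['grip_width'],o['ft_force'])
R=Rn.from_quat(o['tool_rot']).as_matrix();lz=-R[:,2];b=R[:,0]
L=o['eef_pos']+.0373*lz+.024*b
print('elev',np.degrees(np.arcsin(-b[2])),'hit',L+b*(.01-L[2])/b[2],np.linalg.norm(L-PM))
cv2.imwrite('pics/final.png',c["color"][:,:,::-1])
E
```

```text
clock: 14.35
eef_pos: [0.4315, -0.1946, 0.151]
tool_rot: [0.572, 0.746, -0.208, 0.271]
ft_force: [-0.4, 0.3, -1.6]
grip_width: 0.0255
glue 3.5575
jar 4.28
magn 3.27
plateleft 10.238520408163266
14.4 [ 0.43156806 -0.19458349  0.15102201] 0.001693163530587837 0.02536223154662575 [ 0.29000101  0.0994738  -1.32818385]
elev 39.97282617554948 hit [0.37301975 0.02399785 0.01      ] 0.23993713836652672
```

View pics/final.png

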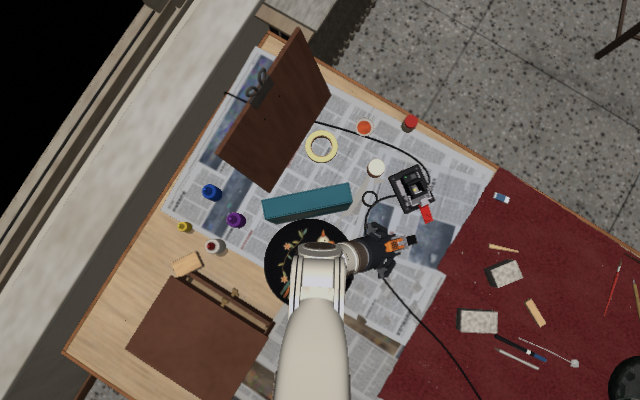

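```bash
python3 -c "
from workcell import job;print(job.job_done())"
```

```text
the job is handed in; nothing more can be done
None
```

I pressed the red thumb lever to its stop, drew the lamp straight up out of the socket, and turned it to shine on the middle of the plate. I handed the job in at 14.4 s with the arm still holding the lamp there.

**Last pose check (from the arm's readings and the lamp's given dimensions):**

| | Result |
|---|---|
| Beam angle | 40.0° below the horizontal |
| Beam strike point | under 1 mm from the plate middle I measured in the top view |
| Lens to plate middle | 0.240 m |
| Arm | standing still, 25 mm grip on the lamp, about 1.3 N at the wrist (the lamp's weight) |

In the last top picture the jar, glue and magnifier were where they started. The left part of the plate differed from the first picture by about three times as much as the other three things did. Its visible edge looked unmoved, so I took this to be the arm overlapping that patch.

**Checks that disagreed:**
- **Plate position:** the side view puts the plate about 6–7 mm away in both x and y. That view showed a similar shift for the lamp held in the gripper, while the top view matched its collar closely, so I used the top view.
- **Lamp foot:** in the top view, the lamp's foot appeared about 3 mm nearer the gripper than predicted. I corrected by only 1 mm, which is within the calibration error.
- **Lens not seen:** the lens was hidden from both cameras in the final pose, so the aim is calculated rather than seen.

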